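# Unstack two piles of bench stores and put each piece in its place

## Task

Two piles are in the way on the bench. Take them apart, keeping every piece upright, and set each on its own place: the large grey tin in the middle of the blue round mat, the black jar in the middle of the yellow round mat, the heat sink in the middle of the green mat and square with it (its long side along the mat's long side), and the small grey tin flat in the drawer of the little grey unit. The drawer has no handle: press the red button on top of the unit and it springs out; leave it open.

Things in the scene. Friction and masses are not known exactly. Their poses are not given: they have to be found in the camera images.
- heatsink: Loose heat sink of grey metal with upright fins, 60 x 50 x 26 mm (x, y, z), 80 g. Always the base of one of the two piles at the start. Origin at the centre of its underside, z up; the fins run along its x axis (the 60 mm side). Grasp across the 50 mm side (fingers closing along its y).
- big_tin: Loose large round light-grey tin, 60 mm in diameter, 26 mm high, closed, about 60 g. Always the base of the other pile. Origin at the centre of its underside, z up.
- black_jar: Loose round black jar, 48 mm in diameter, 37 mm high, closed, about 60 g. At the start it stands on top of the heat sink or of the large tin (its underside at 26 mm). Origin at the centre of its underside, z up.
- small_tin: Loose small round light-grey tin, 37 mm in diameter, 14 mm high, closed, 60 g. At the start it stands on top of the other pile's base (its underside at 26 mm). Origin at the centre of its underside, z up.
- blue_mat: Place of the large tin: fixed flat blue round mat, 84 mm in diameter, 3 mm thick. Origin at the centre of its underside.
- yellow_mat: Place of the black jar: fixed flat yellow round mat, 72 mm in diameter, 3 mm thick. Origin at the centre of its underside.
- green_mat: Place of the heat sink: fixed flat green rectangular mat, 84 x 74 mm (x, y), 3 mm thick. Origin at the centre of its underside; its x axis runs along the 84 mm side.
- drawer (a joint): Drawer of the fixed grey unit (blue front, unit 100 mm deep, 124 mm wide, 46 mm high; it faces the robot). Opening in m: 0 shut and latched, 0.078 fully sprung out; when released by the button it springs out by itself towards the robot in about a second.
- drawer_floor (a point): Point on the drawer's inner floor, 7 mm above the bench, midway along the part that lies open when the drawer is out (76 mm in x, 104 mm in y; side walls 18 mm above the floor). It moves with the drawer: shut, it is 38 mm behind the unit's front. x points into the unit (the drawer opens along -x), y across, z up.
- button_top (a point): Centre of the top of the red push button (30 mm in diameter) on top of the unit, 56 mm above the bench at rest; 8 mm travel straight down, spring of 1 N at rest to about 3.5 N fully down; the catch lets go at about 5 mm. It springs back up when released.

How it is judged:
By the outcome, as a careful person would: the job done as asked, in the order asked, and still so for the second after the job is handed in, with the robot touching nothing.
It also fails if it takes over 128 s, if anything falls off the work surface, if the arm or the gripper's body presses on something with over 40 N, if the wrist force passes 120 N, or if a joint passes its speed limit or range.

## Robot

A 7-joint arm with a two-finger parallel gripper is mounted at the origin on a cart in front of the work surface, level with it; the furniture and walls round the work are solid. World frame = base frame: x ahead of the robot, y to its left, z up, the work surface at z = 0. Lengths are in mm, angles in degrees, forces in N, time in s.
With the tool pointing down it reaches from about 400 to 850 mm from the base axis. Payload 10.4 kg.
Tool frame: the origin (TCP) lies between the finger pads; the fingertips stand tip_extent ahead of it and the grasp point (between the pads) lies 5 mm behind it (tip_extent is the distance from the TCP to the fingertips, in mm); z points along the fingers, y is the line along which they close (so a half turn about z gives the same grasp; the last joint's range is limited). The gripper opens to 85 mm and grips with 20 to 120 N. Pads are 22 mm wide; open, the fingers measure 114 mm over their backs; the gripper's body (76 mm by 85 mm) begins 54 mm behind the grasp point. The pads swing forward as they close: fully open they stand 13 mm farther back than shut.
Start: joints at [-74.003, 19.034, -3.707, 83.658, 1.238, 77.344, -5.071], TCP at [185.761, 596.777, 245.338] pointing down, gripper open.
Joint ranges: [-148.97, 148.97], [-28.65, 121.19], [-84.17, 76.75], [9.2, 138.47], [-72.65, 252.65], [3.7, 117.97], [-149.18, 149.18]. Speed limits (degrees/s): [127.2, 127.2, 159.86, 159.86, 180, 180, 180].

## Interface

Orientations are given as [roll, pitch, yaw] about the fixed x, y, z axes, in that order (R = Rz(yaw) Ry(pitch) Rx(roll)).
In Python, from station import * gives the robot as it stands. The module is installed in compiled form; this text tells all that it offers.
- The arm moves only by the tool step_arm, never from a script. Its arguments are lists of equal length, an entry for each row: "hand": the finger opening in m, from 0 to 0.0854; "linear": the shift along the tool's x, y, z in m, a list of three; "yaw": the turn about the tool's z in degrees. In form: {"hand": [hand, ...], "linear": [[x, y, z], ...], "yaw": [yaw, ...]}. A call has 1 to 5 rows; each row shifts and turns the commanded pose from where the row before left it, along the tool's axes as they then stand; what a row does not reach is not made up. A row lasts 1/12 s, in which the tool goes at most 41.7 mm and 7.16 degrees, less where a joint would pass 70% of its speed; a pose out of reach is approached as far as the arm can. A call with a gripper value outside its range is refused whole. The fingers move at their own pace and stop on an object; "grip_force" is the grip in N (left out, the last holds). Time passes only in rows, so rows that do not move let the fingers close. It gives the time, the measured TCP pose, the force, the opening and the grip force at its end, in the units of the state.
- get_obs(): the state, without advancing time (a new reading comes with each control period).
- read_camera(name): name is "scene" or "top" or "wrist"; returns a dict with "image" (384x512x3 uint8, red, green, blue), "range_z" (384x512 float32, mm along the optical axis (not along the pixel's ray), 0 where there is no reading), "intrinsics" (3x3 intrinsics, pixels), "rvec" (rotation vector, rad) and "tvec" (3), from world to camera coordinates, as OpenCV has them. Camera axes: x right, y down, z forward; pixel columns grow to the right and rows downward; lengths in mm; the calibration is good to about 2 mm. The wrist camera is an equidistant fisheye: a pixel r from the principal point sees the ray r / f radians off the axis. A picture is of the moment at which its call begins.
- hand_in(): hands the job in; it is judged then, once.
The state is a dict: "t": time; "joint_pos": joint angles; "dq": joint speeds; "tau": joint torques, N m; "tool_pos": TCP position; "eef_rot": TCP orientation; "wrist_force": force on the tool from outside, world axes, zero at the start; "moment": the same for the moment, N m; "grip_width": finger opening in mm; "grip_force": force on a finger pad.
Only numpy, scipy, OpenCV 4.12 (cv2) and the standard library are available. Lean on these libraries where they do the work, as an engineer would, in place of code of your own. Each camera call takes 0.05 s, during which the arm holds its last target. There are 200 camera calls.

## Working session

There is one attempt and no reset: what is moved stays moved. The work goes in short steps, Python scripts to look and compute and a tool call to move; the robot and the scene stay as the last step left them, time stands still between calls to the robot, and variables do not carry over. Pictures are saved under pics/ and viewed, at most 15 in all, crops included, and the job is handed in when it is done.

Besides the shell and the picture viewer there is one more tool, called after ">>>" as name(argument=value, ...) on one line, values as JSON. step_arm: Moves the arm, as the interface text tells. Its arguments: {"type":"object","properties":{"hand":{"type":"array","items":{"type":"number"}},"linear":{"type":"array","items":{"type":"array","items":{"type":"number"}}},"yaw":{"type":"array","items":{"type":"number"}},"grip_force":{"type":"number"}},"required":["hand","linear","yaw"]}

```bash
mkdir -p pics
python3 - <<'E'
from station import *
import cv2,numpy as np
o=get_obs();print(o)
for n in ["scene","top"]:
    c=read_camera(n);cv2.imwrite(f"pics/{n}0.png",c["image"][:,:,::-1]);np.savez(f"{n}0.npz",**c)
    R=cv2.Rodrigues(np.array(c["rvec"],float))[0];print(n,c["intrinsics"],-R.T@np.array(c["tvec"]).ravel(),R)
E
```

```text
{'t': 0.0, 'joint_pos': array([-74.00359409,  19.07200937,  -3.70691033,  83.70613   ,
         1.23547557,  77.34354825,  -5.0680598 ]), 'dq': array([ 0.07287744, -0.03301209, -0.09650162, -0.0790697 , -0.04460009,
        0.10959757, -0.02354971]), 'tau': array([-1.26514351e-03, -6.25450659e+01,  4.81068750e-02, -3.91600907e+01,
        1.60705845e-02,  9.95074224e-03,  2.42900433e-05]), 'tool_pos': array([185.65619222, 596.41209619, 244.51448497]), 'eef_rot': array([-1.79918070e+02,  1.80645212e-03,  1.62711953e+02]), 'wrist_force': array([ 0.18576484,  0.38615418, -0.29449051]), 'moment': array([-0.03198556,  0.01300653,  0.00711032]), 'grip_force': 0.0, 'grip_width': 85.34736026617381}
scene [[384.94668408   0.         254.19231005]
 [  0.         384.94668408 186.50432995]
 [  0.           0.           1.        ]] [-147.74007787 -602.67383295  616.10592466] [[ 0.63989831 -0.76810988 -0.02318118]
 [-0.40783639 -0.31388494 -0.85740639]
 [ 0.6513061   0.55810703 -0.5141176 ]]
top [[383.97088425   0.         259.53039707]
 [  0.         383.97088425 187.09065718]
 [  0.           0.           1.        ]] [ 432.21710842    6.50583328 1068.10210806] [[ 0.01957756 -0.99943795  0.0272123 ]
 [-0.99493034 -0.02216014 -0.09809458]
 [ 0.09864247 -0.02515389 -0.99480498]]
```

View pics/top0.png

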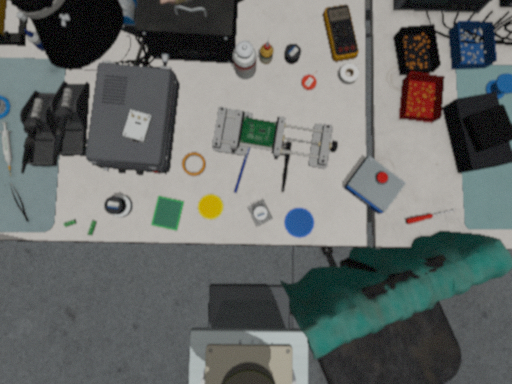

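View pics/scene0.png

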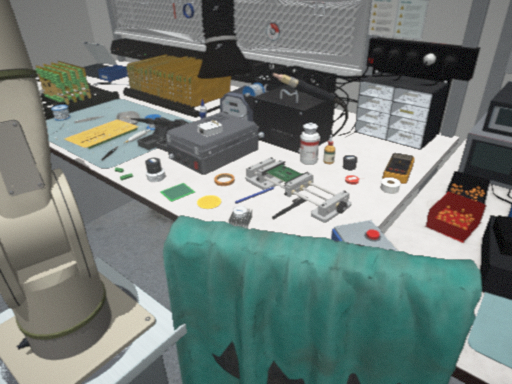

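The top view shows the green mat at about (168,212), yellow at (210,206) and blue at (298,222). The jar on the large tin is at (118,205), and the small tin on the heat sink is at (260,212). The unit is at (375,184), turned, with its button at (381,178). In the scene view the same things sit at (178,191), (209,202), (153,170), (240,216) and (372,235), and the blue mat is hidden behind the cloth.

```bash
cat > h.py <<'E'
import cv2,numpy as np
def cam(c):
    R=cv2.Rodrigues(np.array(c["rvec"],float))[0];t=np.array(c["tvec"],float).ravel();return np.array(c["intrinsics"],float),R,-R.T@t
def ray(c,uv,fish=False):
    K,R,C=cam(c);p=np.array([(uv[0]-K[0,2])/K[0,0],(uv[1]-K[1,2])/K[1,1]])
    if fish:
        th=np.hypot(*p);d=np.array([*(p/max(th,1e-9)*np.sin(th)),np.cos(th)])
    else: d=np.array([*p,1.])
    d=R.T@d;return C,d/np.linalg.norm(d)
def onz(c,uv,z,fish=False):
    C,d=ray(c,uv,fish);return C+d*(z-C[2])/d[2]
def tri(r1,r2):
    A=np.zeros((3,3));b=np.zeros(3)
    for C,d in(r1,r2):
        P=np.eye(3)-np.outer(d,d);A+=P;b+=P@C
    X=np.linalg.solve(A,b);g=[np.linalg.norm(np.cross(X-C,d)) for C,d in(r1,r2)]
    return X,g
HS={'blue':((100,120,70),(125,255,255)),'yellow':((22,120,120),(35,255,255)),'green':((55,80,50),(85,255,200)),'red':((0,150,100),(6,255,255))}
def blobs(img,name,amin=20):
    hsv=cv2.cvtColor(img,cv2.COLOR_RGB2HSV);m=cv2.inRange(hsv,*map(np.array,HS[name]))
    if name=='red': m|=cv2.inRange(hsv,np.array((174,150,100)),np.array((180,255,255)))
    n,l,s,c=cv2.connectedComponentsWithStats(m)
    return [(c[i],s[i],l==i) for i in range(1,n) if s[i][4]>=amin]
E
python3 - <<'E'
from h import *
for n in["top","scene"]:
    c=dict(np.load(n+"0.npz"));print(n)
    for k in HS:
        for ce,s,m in blobs(c["image"],k,60):
            print(k,ce.round(1),s,onz(c,ce,56 if k=='red' else 3).round(0))
    im=c["image"][:,:,::-1]
    if n=="top":
        a=cv2.resize(im[150:250,85:225],None,fx=5,fy=5,interpolation=cv2.INTER_CUBIC)[:300*2//2+200];
        b=cv2.resize(im[140:240,240:420],None,fx=4.4,fy=4.4,interpolation=cv2.INTER_CUBIC)
        cv2.imwrite("pics/tb.png",b)
E
```

```text
top
blue [471.7  52.5] [460  41  25  24 325] [ 948. -635.    3.]
blue [500.8  84.9] [486  74  26  25 388] [ 853. -718.    3.]
blue [  4.9 106.9] [  0  96  10  23 105] [747. 696.   3.]
blue [363.6 199. ] [347 186  35  26 107] [ 511. -312.    3.]
blue [298.7 222.2] [285 209  28  28 623] [ 443. -131.    3.]
yellow [210.1 206.3] [198 195  25  24 470] [481. 115.   3.]
green [257.8 131.9] [240 118  36  28 728] [695. -12.   3.]
green [167.2 212.7] [152 196  31  34 753] [461. 232.   3.]
green [405.5 294.7] [ 299  235  213  123 6246] [ 251. -426.    3.]
red [308.   82.6] [302  76  14  13  65] [ 822. -146.   56.]
red [421.1  98.5] [406  80  29  38 619] [ 787. -458.   56.]
red [381.7 177.2] [377 172  11  11  85] [ 566. -346.   56.]
red [418.  218.2] [407 214  25   9  94] [ 459. -442.   56.]
scene
blue [112.6  71.5] [ 99  66  27  15 202] [1173. 1693.    3.]
blue [248.3  90.7] [243  87  12   9  64] [1369.  720.    3.]
yellow [101.1 132.9] [ 66 120  70  27 734] [574. 841.   3.]
yellow [208.7 201.6] [198 196  23  13 226] [482. 113.   3.]
green [50.8 77.3] [ 36  69  28  21 180] [ 869. 1894.    3.]
green [284.3 172.7] [269 166  31  15 165] [757.  41.   3.]
green [177.  191.8] [161 184  33  17 310] [461. 230.   3.]
green [236.7 275.2] [ 164  216  171  147 6158] [ 308. -154.    3.]
green [371.3 275.6] [ 304  242  159   76 3567] [ 493. -388.    3.]
green [174.9 261.8] [168 249  13  25  90] [250. -10.   3.]
green [471.1 268. ] [462 260  19  19 103] [ 653. -552.    3.]
green [467.6 300.3] [459 291  16  20  80] [ 548. -572.    3.]
green [441.2 316.2] [434 305  17  25 104] [ 473. -543.    3.]
green [364.2 359.2] [ 285  328  170   56 3281] [ 293. -469.    3.]
green [189.5 365.6] [180 356  21  21 121] [  91. -238.    3.]
green [240.3 376.8] [224 367  32  17 124] [ 131. -321.    3.]
red [452.4 215.5] [ 427  192   57   50 1326] [ 753. -471.   56.]
red [372.5 234. ] [367 230  12   9  81] [ 565. -350.   56.]
```

View pics/tb.png

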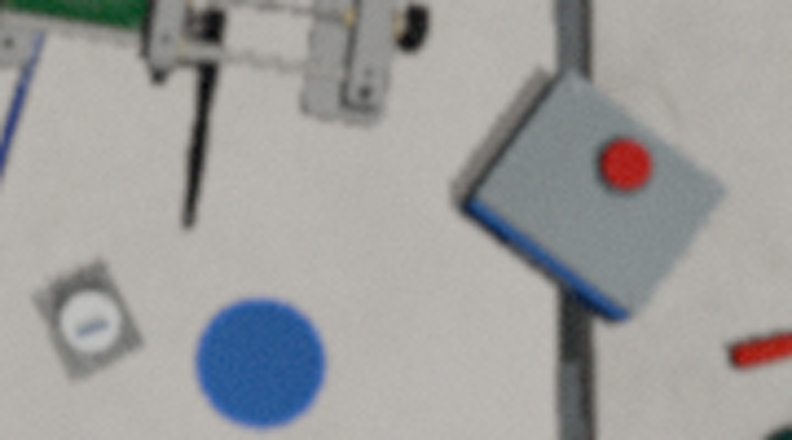

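The crop shows the small tin at (90,322) on the heat sink, the blue mat at (260,362) and the unit with its button at (626,165). The blue drawer front is the lower-left edge, from (470,205) to (625,318). So the unit's yaw is about -36° and the drawer opens toward the robot and to its left. The yellow and green mats agree in both views.

Run:
```python
from h import *
from station import *
c=dict(np.load("top0.npz"))
K,R,C=cam(c);Z=c["range_z"];v,u=np.mgrid[:384,:512]
P=np.stack([(u-K[0,2])/K[0,0]*Z,(v-K[1,2])/K[1,1]*Z,Z],-1)@R+C
np.save("P.npy",P)
for nm,(x0,x1,y0,y1) in dict(cloth=(230,430,-700,-30),all=(380,560,-420,420)).items():
    m=(P[...,0]>x0)&(P[...,0]<x1)&(P[...,1]>y0)&(P[...,1]<y1)&(P[...,2]>12)&(Z>0)
    n,l,s,ce=cv2.connectedComponentsWithStats(m.astype(np.uint8))
    for i in range(1,n):
        if s[i][4]>15:
            q=P[l==i];print(nm,s[i],q.min(0).round(),q.max(0).round(),np.median(q,0).round())
# unit corners from depth: top z~46
m=(abs(P[...,2]-46)<8)&(P[...,0]>450)&(P[...,0]<680)&(P[...,1]<-230)&(P[...,1]>-480)
print(cv2.minAreaRect(P[m][:,:2].astype(np.float32)),np.median(P[m][:,2]))
w=read_camera("wrist");np.savez("w0.npz",**w);cv2.imwrite("pics/w0.png",w["image"][:,:,::-1]);print(w["intrinsics"],cam(w)[1:])
```

```text
cloth [  308   231   204    90 10596] [ 230. -587.   12.] [ 427. -143.  218.] [ 315. -377.  197.]
cloth [289 299   7  11  32] [ 230. -119.   13.] [ 237. -105.  111.] [ 232. -109.   51.]
all [ 344  180   62   34 1261] [ 471. -413.   12.] [ 560. -255.   59.] [ 530. -335.   45.]
all [104 195  28  23 482] [446. 328.  12.] [506. 384.  68.] [475. 351.  60.]
all [251 201  20  24 188] [435. -50.  14.] [498.   2.  46.] [464. -23.  39.]
((547.5221557617188, -333.6797790527344), (124.3437728881836, 107.93782043457031), 53.69963836669922) 45.77620500796729
[[297.31863964   0.         251.61294462]
 [  0.         297.31863964 189.63810429]
 [  0.           0.           1.        ]] (array([[ 2.96389982e-01,  9.55066755e-01, -6.87644035e-04],
       [ 9.04285380e-01, -2.80398985e-01,  3.21938443e-01],
       [ 3.07279890e-01, -9.60411558e-02, -9.46760353e-01]]), array([106.13321746, 621.3886173 , 372.25358574]))
```

View pics/w0.png

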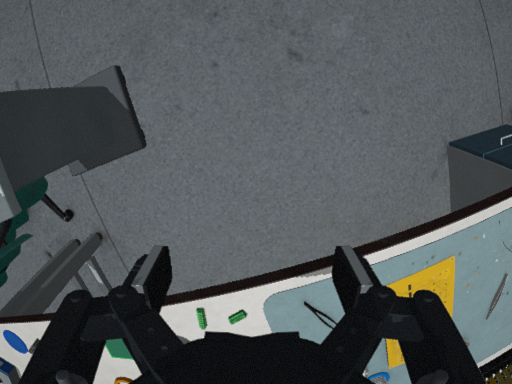

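The fisheye shows the fingers at the bottom, at about (150,290) and (355,290), with floor and the bench edge and no work pieces yet. I'll go above the jar pile.

>>> step_arm(hand=[0.085,0.085,0.085,0.085,0.085], linear=[[-0.034,-0.0145,0],[-0.034,-0.0145,0],[-0.034,-0.0145,0],[-0.034,-0.0145,0],[-0.034,-0.0145,0]], yaw=[0,0,0,0,0])

```text
t: 0.57
tool_pos: [327.6, 475.6, 245.2]
eef_rot: [-180.0, -0.0, 162.7]
wrist_force: [0.6, 0.4, -0.3]
grip_width: 84.7
grip_force: 0.0
```

>>> step_arm(hand=[0.085,0.085,0.085,0.085,0.085], linear=[[-0.034,-0.0145,0],[-0.034,-0.0145,0],[-0.034,-0.0145,0],[-0.034,-0.0145,0],[-0.034,-0.0145,0]], yaw=[0,0,0,0,0])

```text
t: 0.98
tool_pos: [468.4, 355.8, 245.3]
eef_rot: [-180.0, -0.0, 162.7]
wrist_force: [0.1, -0.2, 0.1]
grip_width: 84.7
grip_force: 0.0
```

>>> step_arm(hand=[0.085,0.085], linear=[[0,0,0],[0,0,0]], yaw=[0,0])

```text
t: 1.15
tool_pos: [469.0, 355.0, 245.0]
eef_rot: [-180.0, 0.0, 162.4]
wrist_force: [-0.3, 0.3, 0.2]
grip_width: 85.1
grip_force: 0.0
```

Run:
```python
from h import *
from station import *
o=get_obs();print(o["t"],o["tool_pos"],o["eef_rot"],o["joint_pos"].round())
w=read_camera("wrist");np.savez("w1.npz",**w);cv2.imwrite("pics/w1.png",w["image"][:,:,::-1]);
for k in HS:
    for ce,s,m in blobs(w["image"],k,100): print(k,ce.round(1),s,onz(w,ce,3,True).round(1))
P=np.load("P.npy")
for x in range(300,440,20):
    m=(P[...,0]>x)&(P[...,0]<x+20)&(P[...,1]<-60)&(P[...,2]>20); q=P[m]
    if len(q): print(x,len(q),"zmax",q[:,2].max().round(),"ymax",q[:,1].max().round())
```

```text
1.15 [469.03615    355.00180717 245.03611022] [-1.79955682e+02  1.96026237e-02  1.62432116e+02] [-49.  14.   9.  90.  -2.  76.  33.]
blue [  6.9 231.7] [  0 210  17  39 495] [ 451.5 -115.5    3. ]
blue [479.8 245.3] [470 232  26  32 233] [737.4 707.4   3. ]
blue [496.3 259.1] [483 243  27  34 594] [793.6 760.2   3. ]
blue [ 88.9 272.4] [ 81 249  18  48 147] [567.7  35.4   3. ]
yellow [503.6 134.6] [ 489   70   23  150 2030] [543.  766.1   3. ]
yellow [102.7 215.1] [  83  194   41   43 1361] [481.1 119.    3. ]
green [301.  101.6] [296  86  11  32 286] [418.2 435.2   3. ]
green [348.   98.1] [337  89  23  19 206] [429.6 495.6   3. ]
green [164.6 179.3] [ 134  147   61   65 3051] [460.6 235.8   3. ]
green [109.4 348.5] [103 340  16  15 119] [749.9 -39.3   3. ]
300 1277 zmax 218.0 ymax -272.0
320 1134 zmax 218.0 ymax -330.0
340 1275 zmax 218.0 ymax -347.0
360 965 zmax 217.0 ymax -357.0
380 840 zmax 217.0 ymax -439.0
400 593 zmax 208.0 ymax -451.0
420 74 zmax 148.0 ymax -517.0
```

View pics/w1.png

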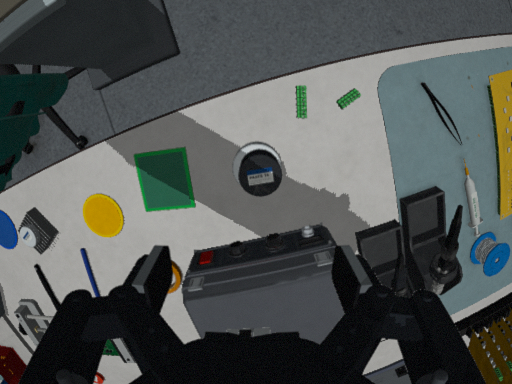

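The wrist view shows the jar at about (261,169) on the large tin, which shows as a silver crescent on its upper left. The green mat is at (165,179), yellow at (103,215), and the heat sink with the small tin at (38,230). The cloth stays clear of my paths.

```bash
cat >> h.py <<'E'
def cloud(c,fish=False):
    K,R,C=cam(c);Z=c["range_z"].astype(float);v,u=np.mgrid[:384,:512]
    x=(u-K[0,2])/K[0,0];y=(v-K[1,2])/K[1,1]
    if fish:
        th=np.hypot(x,y)+1e-9;k=np.tan(np.minimum(th,1.5))/th;x=x*k;y=y*k
    return np.stack([x*Z,y*Z,Z],-1)@R+C
def disc(P,c0,rad,z0,z1):
    """points within rad of c0 and height z0..z1: enclosing circle and hull area centroid"""
    m=(np.hypot(P[...,0]-c0[0],P[...,1]-c0[1])<rad)&(P[...,2]>z0)&(P[...,2]<z1)
    q=P[m].astype(np.float32)
    h=cv2.convexHull(q[:,:2].copy());M=cv2.moments(h)
    px=np.argwhere(m).mean(0)[::-1]
    return np.array([M['m10']/M['m00'],M['m01']/M['m00']]),2*np.sqrt(M['m00']/np.pi),np.median(q[:,2]),len(q),cv2.minAreaRect(q[:,:2].copy()),px
E
python3 - <<'E'
from h import *
t=dict(np.load("top0.npz"));s=dict(np.load("scene0.npz"));w=dict(np.load("w1.npz"))
for n,c,f in(("top",t,0),("scene",s,0),("w",w,1)):
    P=cloud(c,f)
    for nm,a in dict(jar=((475,352),40,55,70),bigtin=((475,352),50,17,34),stin=((465,-23),35,35,46),sink=((465,-23),50,16,33),green=((461,233),30,-5,10)).items():
        try:
            r=disc(P,*a);print(n,nm,r[0].round(1),r[1].round(1),"z",r[2].round(1),r[3],np.round(r[4][1],1),np.round(r[4][2],1),r[5].round(1))
        except Exception as e: print(n,nm,"x")
# dark-top ellipse: two-view height of the jar
def dark(c,box):
    x0,y0,x1,y1=box;g=cv2.cvtColor(c["image"],cv2.COLOR_RGB2GRAY)[y0:y1,x0:x1]
    m=cv2.morphologyEx((g<75).astype(np.uint8),cv2.MORPH_CLOSE,np.ones((9,9)))
    cs,_=cv2.findContours(m,cv2.RETR_EXTERNAL,cv2.CHAIN_APPROX_NONE);k=max(cs,key=cv2.contourArea)
    e=cv2.fitEllipse(k);return np.array(e[0])+[x0,y0],e
a,e1=dark(t,(98,188,140,222));b,e2=dark(w,(225,135,292,202));print(a,e1[1],b,e2[1],tri(ray(t,a),ray(w,b,True)))
for n,z in (("yellow",3),("green",3)):
    f=lambda c,i:[x for x in blobs(c["image"],n,200) if np.hypot(*(onz(c,x[0],3,i)[:2]-((482,116) if n=="yellow" else (461,233))))<15][0]
    A,B,Cc=f(t,0),f(s,0),f(w,1)
    print(n,"tri top-scene",tri(ray(t,A[0]),ray(s,B[0])),"top-w",tri(ray(t,A[0]),ray(w,Cc[0],True)))
E
```

```text
top jar [476.2 360.5] 46.4 z 62.3 276 [44.4 47.4] 1.2 [113.  205.3]
top bigtin [475.4 352.2] 52.8 z 25.0 147 [44.1 59.6] 83.4 [124.1 206.8]
top stin [464.1 -22.2] 34.4 z 39.9 147 [34.8 32.3] 1.1 [260.  213.2]
top sink [465.9 -21.6] 60.4 z 25.5 86 [59.5 49.7] 27.2 [260.1 212.6]
top green [461.1 233. ] 58.2 z 3.0 371 [58.1 57.8] 79.9 [166.9 212.9]
scene jar [477.  357.6] 47.0 z 62.5 111 [44.8 47.4] 7.2 [152.5 161.6]
scene bigtin [475.8 349.3] 52.7 z 25.6 119 [45.6 59.9] 63.0 [155.4 173.5]
scene stin [466.1 -23.8] 36.2 z 40.4 104 [36.5 34.6] 40.9 [239.6 210.3]
scene sink [467.8 -23.5] 61.5 z 23.5 163 [61.9 50.6] 27.3 [240.2 217. ]
scene green [460.7 232.7] 56.4 z 3.6 154 [57.3 54.7] 15.1 [176.3 191.4]
w jar [477.4 361.7] 47.6 z 61.7 1484 [47.2 47.1] 72.4 [259.7 174.3]
w bigtin [470.9 358.4] 51.2 z 24.4 485 [41.3 59.7] 1.6 [250.2 156. ]
w stin [465.9 -20.5] 36.7 z 38.9 268 [36.9 35.6] 43.9 [ 28.  236.2]
w sink [467.5 -20.3] 62.7 z 22.9 554 [60.5 52.1] 25.9 [ 36.9 231.3]
w green [461. 233.] 59.2 z 2.2 1406 [59.4 58.3] 70.7 [163.5 179.6]
[114.86384201 204.84749794] (15.372172355651855, 20.013572692871094) [259.35690308 171.24420166] (41.83428955078125, 51.859840393066406) (array([477.91086783, 361.79334487,  43.96249835]), [np.float64(0.24686366474925417), np.float64(0.2468636647492594)])
yellow tri top-scene (array([481.90631781, 114.70374774,   2.31693049]), [np.float64(0.7567109381666448), np.float64(0.7567109381666377)]) top-w (array([481.87145866, 115.70323056,  -1.58187324]), [np.float64(0.3508233117150114), np.float64(0.3508233117149773)])
green tri top-scene (array([461.79769824, 232.18977223,   1.51051522]), [np.float64(0.6204441592977111), np.float64(0.6204441592978254)]) top-w (array([461.57655261, 233.52672001,  -2.66760231]), [np.float64(0.13930715898638976), np.float64(0.13930715898627563)])
```

Run:
```python
from h import *
w=dict(np.load("w1.npz"));P=cloud(w,True)
q=P[240:300,120:385].reshape(-1,3);q=q[(q[:,2]>150)]
T=np.array([469.04,355,245.04]);y=np.radians(162.4);tx=np.array([np.cos(y),np.sin(y)]);ty=np.array([np.sin(y),-np.cos(y)])
d=q-T;L=np.stack([d[:,:2]@tx,d[:,:2]@ty,-d[:,2]],1)
for s in(-1,1):
    k=L[(L[:,1]*s>0)];print(s,np.percentile(k[:,2],[50,95,99,100]).round(1),k[np.argsort(-k[:,2])[:5]].round(1))
print(361-355)
```

```text
-1 [-22.3  -3.    0.5   2.7] [[ -0.9 -42.5   2.7]
 [ -6.3 -42.5   2. ]
 [  3.9 -42.3   1.9]
 [  0.2 -42.7   1.8]
 [ -1.6 -42.4   1.8]]
1 [-23.   -3.1   0.9   3.2] [[ 4.5 43.2  3.2]
 [-7.4 43.1  2.9]
 [ 3.4 43.3  2.9]
 [-5.9 42.8  2.7]
 [-0.4 42.5  2.1]]
6
```

>>> step_arm(hand=[0.085,0.085,0.085,0.085,0.085], linear=[[-0.006,0.008,0.03],[0,0,0.04],[0,0,0.04],[0,0,0.03],[0,0,0.02]], yaw=[0,0,0,0,0])

```text
t: 1.62
tool_pos: [472.5, 363.6, 81.5]
eef_rot: [-179.8, -0.2, 162.9]
wrist_force: [-0.4, 0.6, -0.2]
grip_width: 85.1
grip_force: 0.0
```

>>> step_arm(hand=[0.085,0.085,0.085,0.04,0.04], linear=[[0,0,0.02],[0,0,0.015],[0,0,0.007],[0,0,0],[0,0,0]], yaw=[0,0,0,0,0], grip_force=25)

```text
t: 2.03
tool_pos: [474.9, 364.0, 43.7]
eef_rot: [180.0, -0.0, 162.8]
wrist_force: [0.2, -1.2, 0.1]
grip_width: 63.5
grip_force: 0.0
```

>>> step_arm(hand=[0.04,0.04,0.04,0.04,0.04], linear=[[0,0,0],[0,0,0],[0,0,0],[0,0,0],[0,0,0]], yaw=[0,0,0,0,0])

```text
t: 2.45
tool_pos: [475.9, 364.1, 44.8]
eef_rot: [179.9, 0.0, 162.7]
wrist_force: [-1.8, 0.7, 6.9]
grip_width: 46.3
grip_force: 26.1
```

>>> step_arm(hand=[0.04,0.04,0.04,0.04,0.04], linear=[[0,0,-0.01],[0,0,-0.03],[0,0,-0.04],[-0.0106,-0.0304,0],[-0.0106,-0.0304,0]], yaw=[0,0,0,0,0])

```text
t: 2.87
tool_pos: [478.4, 300.5, 126.6]
eef_rot: [179.7, 0.2, 162.9]
wrist_force: [1.2, -1.0, -0.7]
grip_width: 46.4
grip_force: 26.1
```

>>> step_arm(hand=[0.04,0.04,0.04,0.04,0.04], linear=[[-0.0106,-0.0304,0],[-0.0106,-0.0304,0],[-0.0106,-0.0304,0],[-0.0106,-0.0304,0],[0,0,0]], yaw=[0,0,0,0,0])

```text
t: 3.28
tool_pos: [482.6, 162.9, 124.1]
eef_rot: [-179.9, 0.1, 162.2]
wrist_force: [0.6, -0.6, -1.1]
grip_width: 46.7
grip_force: 26.1
```

Run:
```python
from h import *
from station import *
o=get_obs();print(o["t"],o["tool_pos"],o["eef_rot"],o["grip_width"])
w=read_camera("wrist");np.savez("w2.npz",**w);cv2.imwrite("pics/w2.png",w["image"][:,:,::-1]);
t=dict(np.load("top0.npz"));w1=dict(np.load("w1.npz"))
for k in ("yellow","green"):
    for ce,s,m in blobs(w["image"],k,600):
        print(k,ce.round(1),s,onz(w,ce,3,True).round(1))
        for b1 in blobs(w1["image"],k,600): print("  tri",tri(ray(w,ce,True),ray(w1,b1[0],True))[0].round(1))
P=cloud(w,True)
print("jar",o["tool_pos"],disc(P,o["tool_pos"][:2],45,125,160))
print("tin",disc(P,(475,360),45,17,34))
```

```text
3.2833 [482.64335159 162.90357714 124.10127817] [-1.79902692e+02  5.44408971e-02  1.62245425e+02] 46.715269876646246
yellow [201.2 199.5] [ 165  165   76   72 4055] [479.  116.3   3. ]
  tri [335.7 256.9 489.7]
  tri [482.2 114.   -4.6]
green [319.7 141.1] [ 276   93   86  100 7658] [459.7 231.6   3. ]
  tri [461.7 232.9  -4.5]
jar [482.64335159 162.90357714 124.10127817] (array([482.75353475, 163.14881776]), np.float64(58.40087097200832), np.float32(141.04773), 10722, ((475.89495849609375, 165.58474731445312), (61.87084197998047, 65.55282592773438), 25.6668643951416), array([251.51828017, 276.20872971]))
tin (array([477.45740084, 357.61744423]), np.float64(59.907442537328926), np.float32(24.71384), 2666, ((477.2572326660156, 357.4755859375), (59.99968719482422, 59.53244400024414), 61.02180480957031), array([452.04538635, 127.87171793]))
```

View pics/w2.png

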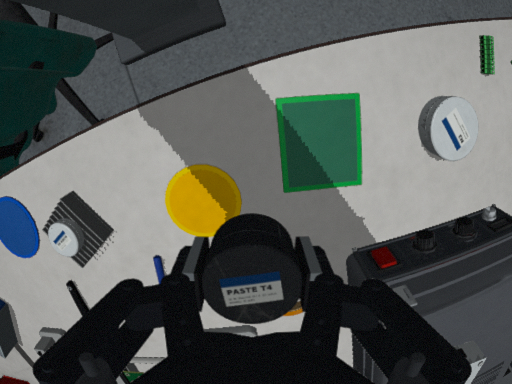

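The wrist view shows the jar held upright at (250,275), the yellow mat at (203,200) partly covered by it, green at (320,142), and the bared large tin at (450,128). The heat sink with the small tin is at (75,232) and blue at (18,227).

>>> step_arm(hand=[0.04,0.04], linear=[[0,0,0],[0,0,0]], yaw=[0,0])

```text
t: 3.5
tool_pos: [481.9, 171.1, 123.8]
eef_rot: [180.0, 0.0, 162.8]
wrist_force: [-0.4, 0.2, -0.5]
grip_width: 46.4
grip_force: 26.1
```

Run:
```python
from station import *
import numpy as np
print(np.round(get_obs()["tool_pos"],1),get_obs()["eef_rot"])
```

```text
[481.9 171.1 123.8] [1.79952591e+02 1.07217175e-02 1.62770812e+02]
```

>>> step_arm(hand=[0.04,0.04,0.04,0.04,0.04], linear=[[-0.0069,-0.0261,0],[-0.007,-0.0262,0],[0,0,0.02],[0,0,0.03],[0,0,0.025]], yaw=[0,0,0,0,0])

```text
t: 3.92
tool_pos: [479.8, 117.1, 47.6]
eef_rot: [179.9, 0.0, 162.8]
wrist_force: [-0.2, 0.9, -1.9]
grip_width: 46.5
grip_force: 26.1
```

>>> step_arm(hand=[0.04,0.04,0.04,0.04,0.04], linear=[[0,0,0.015],[0,0,0.007],[0,0,0.003],[0,0,0.002],[0,0,0]], yaw=[0,0,0,0,0])

```text
t: 4.33
tool_pos: [480.0, 116.8, 22.3]
eef_rot: [180.0, 0.0, 162.8]
wrist_force: [-0.3, -0.2, -1.1]
grip_width: 46.4
grip_force: 26.0
```

>>> step_arm(hand=[0.04,0.085,0.085,0.085,0.085], linear=[[0,0,0],[0,0,0],[0,0,0],[0,0,0],[0,0,0]], yaw=[0,0,0,0,0])

```text
t: 4.75
tool_pos: [479.8, 116.1, 21.6]
eef_rot: [180.0, 0.0, 162.7]
wrist_force: [0.0, 0.6, 0.2]
grip_width: 85.0
grip_force: 0.0
```

>>> step_arm(hand=[0.085,0.085,0.085,0.085,0.085], linear=[[0,0,-0.02],[0,0,-0.04],[0,0,-0.04],[0,0.03,-0.04],[0,0.04,0]], yaw=[0,0,0,0,0])

```text
t: 5.17
tool_pos: [502.6, 176.2, 162.3]
eef_rot: [179.6, 0.4, 162.3]
wrist_force: [2.1, 1.0, 0.6]
grip_width: 85.4
grip_force: 0.0
```

>>> step_arm(hand=[0.085,0.085,0.085,0.085,0.085], linear=[[0,0,0],[0,0,0],[0,0,0],[0,0,0],[0,0,0]], yaw=[0,0,0,0,0])

```text
t: 5.58
tool_pos: [498.8, 176.9, 154.4]
eef_rot: [-180.0, -0.0, 162.6]
wrist_force: [-0.8, 0.0, 0.1]
grip_width: 84.7
grip_force: 0.0
```

Run:
```python
from h import *
from station import *
o=get_obs();print(o["t"],o["tool_pos"],o["eef_rot"],o["grip_width"])
w=read_camera("wrist");np.savez("w3.npz",**w);cv2.imwrite("pics/w3.png",w["image"][:,:,::-1]);
P=cloud(w,True)
for nm,a in dict(jar=((481,115),36,34,46),tin=((476,359),45,17,34),stin=((465,-22),35,35,46),sink=((465,-22),50,14,30)).items():
    r=disc(P,*a);print(nm,r[0].round(1),r[1].round(1),"z",r[2].round(1),r[3],np.round(r[4][1],1),r[5].round(1))
# yellow: outer contour ellipse
for ce,s,m in blobs(w["image"],"yellow",600):
    h=cv2.convexHull(np.argwhere(m)[:,::-1].astype(np.int32));e=cv2.fitEllipse(h);print(e,onz(w,e[0],3,True))
t=read_camera("top");np.savez("top1.npz",**t)
s=read_camera("scene");np.savez("scene1.npz",**s)
for c in (t,s):
    r=disc(cloud(c),(481,115),36,34,46);print("jar",r[:4])
```

```text
5.5833 [498.83139346 176.92492942 154.36181561] [-1.79969277e+02 -2.13053847e-02  1.62619022e+02] 84.66237045315395
jar [483.3 116.2] 47.7 z 39.0 2112 [46.9 47.3] [181.7 192.5]
tin [477.6 357.8] 59.9 z 24.7 2513 [59.9 59.4] [421.4 112.3]
stin [465.7 -21.1] 36.9 z 39.1 715 [37.7 35.6] [ 62.1 214.3]
sink [467.3 -20.7] 62.6 z 22.1 1345 [60.4 52. ] [ 75.9 206.8]
jar (array([481.39412614, 113.86436102]), np.float64(44.10029633068177), np.float32(39.83686), 202)
jar (array([483.32286245, 112.94820522]), np.float64(47.06269529694973), np.float32(40.202087), 140)
```

View pics/w3.png

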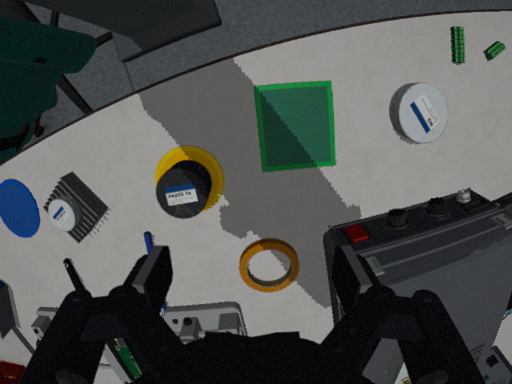

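The wrist view shows the jar standing at (183,190) on the yellow mat, whose visible arc lies up and to the right of it. The large tin is at (420,112) and the heat sink with the small tin at (75,207).

```bash
cat >> h.py <<'E'
from scipy.optimize import least_squares
def rim(c,fish,name,c0,R,z=3):
    """circle of known radius through the mat's outer edge pixels cast on z"""
    b=[x for x in blobs(c["image"],name,30) if np.hypot(*(onz(c,x[0],z,fish)[:2]-c0))<1.5*R]
    m=np.any([x[2] for x in b],0).astype(np.uint8);p=np.vstack([k for k in cv2.findContours(m,0,1)[0]])[:,0]
    X=np.array([onz(c,q,z,fish)[:2] for q in p]);X=X[np.hypot(*(X-c0).T)>R-7]
    return least_squares(lambda a:np.hypot(*(X-a).T)-R,c0,loss="soft_l1").x,len(X)
E
python3 - <<'E'
from h import *
for f,i in(("w3",1),("top1",0),("scene1",0),("w1",1),("top0",0)):
    c=dict(np.load(f+".npz"));print(f,rim(c,i,"yellow",np.array([481,115.]),36))
E
```

```text
w3 (array([482.83044546, 117.13247906]), 59)
top1 (array([479.50235893, 117.36960124]), 68)
scene1 (array([484.64052049, 118.704     ]), 27)
w1 (array([481.7038548 , 117.38873792]), 117)
top0 (array([481.31549563, 116.42048275]), 67)
```

The jar sits within about 1 mm of the mat's centre. Now the large tin.

>>> step_arm(hand=[0.085,0.085,0.085,0.085,0.085], linear=[[0.0123,0.0275,0],[0.0123,0.0275,0],[0.0123,0.0275,0],[0.0123,0.0275,0],[0.0123,0.0275,0]], yaw=[0,0,0,0,0])

```text
t: 6.15
tool_pos: [480.9, 328.7, 154.7]
eef_rot: [180.0, -0.0, 162.7]
wrist_force: [0.2, 0.9, 0.1]
grip_width: 84.9
grip_force: 0.0
```

>>> step_arm(hand=[0.085,0.085,0.085,0.085,0.085], linear=[[0.0123,0.0275,0],[0,0,0.02],[0,0,0.03],[0,0,0.03],[0,0,0.025]], yaw=[0,0,0,0,0])

```text
t: 6.57
tool_pos: [477.1, 357.0, 47.7]
eef_rot: [-180.0, -0.0, 162.7]
wrist_force: [-0.6, 0.3, -0.6]
grip_width: 85.1
grip_force: 0.0
```

>>> step_arm(hand=[0.085,0.085,0.085,0.085,0.05], linear=[[0,0,0.015],[0,0,0.01],[0,0,0.007],[0,0,0.003],[0,0,0]], yaw=[0,0,0,0,0])

```text
t: 6.98
tool_pos: [477.7, 357.6, 14.8]
eef_rot: [180.0, 0.0, 162.7]
wrist_force: [0.5, -0.1, 0.3]
grip_width: 75.5
grip_force: 0.0
```

>>> step_arm(hand=[0.05,0.05,0.05,0.05,0.05], linear=[[0,0,0],[0,0,0],[0,0,0],[0,0,0],[0,0,0]], yaw=[0,0,0,0,0])

```text
t: 7.4
tool_pos: [478.2, 358.1, 16.0]
eef_rot: [179.9, 0.1, 162.7]
wrist_force: [-0.6, -0.7, 7.0]
grip_width: 57.5
grip_force: 26.6
```

>>> step_arm(hand=[0.05,0.05,0.05,0.05,0.05], linear=[[0,0,-0.01],[0,0,-0.03],[0,0,-0.04],[0,0,-0.03],[0,0,-0.01]], yaw=[0,0,0,0,0])

```text
t: 7.82
tool_pos: [479.5, 359.0, 140.9]
eef_rot: [179.6, 0.2, 162.7]
wrist_force: [0.1, 0.8, -0.3]
grip_width: 58.0
grip_force: 27.3
```

>>> step_arm(hand=[0.05,0.05,0.05,0.05,0.05], linear=[[-0.0082,-0.0348,0],[-0.0082,-0.0348,0],[-0.0082,-0.0348,0],[-0.0082,-0.0348,0],[-0.0082,-0.0348,0]], yaw=[0,0,0,0,0])

```text
t: 8.23
tool_pos: [464.5, 177.6, 135.0]
eef_rot: [180.0, 0.0, 162.7]
wrist_force: [1.0, -0.0, -0.6]
grip_width: 57.4
grip_force: 27.3
```

>>> step_arm(hand=[0.05,0.05,0.05,0.05,0.05], linear=[[-0.0082,-0.0348,0],[-0.0082,-0.0348,0],[-0.0082,-0.0348,0],[-0.0082,-0.0348,0],[-0.0082,-0.0348,0]], yaw=[0,0,0,0,0])

```text
t: 8.65
tool_pos: [451.9, -0.7, 135.1]
eef_rot: [179.9, 0.0, 162.7]
wrist_force: [0.6, -0.6, -0.6]
grip_width: 57.5
grip_force: 27.3
```

>>> step_arm(hand=[0.05,0.05,0.05,0.05,0.05], linear=[[-0.0082,-0.0348,0],[-0.0082,-0.0348,0],[0,0,0],[0,0,0],[0,0,0]], yaw=[0,0,0,0,0])

```text
t: 9.07
tool_pos: [447.4, -70.1, 134.9]
eef_rot: [180.0, 0.0, 162.7]
wrist_force: [-0.2, -0.1, -1.1]
grip_width: 57.9
grip_force: 27.3
```

Run:
```python
from h import *
from station import *
o=get_obs();print(o["t"],o["tool_pos"],o["eef_rot"],o["grip_width"],o["joint_pos"].round())
w=read_camera("wrist");np.savez("w4.npz",**w);cv2.imwrite("pics/w4.png",w["image"][:,:,::-1]);
for f,i,c in(("w4",1,w),("top0",0,dict(np.load("top0.npz")))): print(f,rim(c,i,"blue",np.array([443,-131.]),42))
for ce,s,m in blobs(w["image"],"blue",300): print(ce.round(1),s,onz(w,ce,3,True).round(1))
for ce,s,m in blobs(w["image"],"red",100): print("red",ce.round(1),s,onz(w,ce,56,True).round(1))
P=cloud(w,True)
for nm,a in dict(jar=((481,115),36,34,46),stin=((465,-22),35,35,46),sink=((465,-22),50,14,30),unit=((547,-334),85,40,50)).items():
    r=disc(P,*a);print(nm,r[0].round(1),r[1].round(1),"z",r[2].round(1),r[3],np.round(r[4][0],1),np.round(r[4][1],1),r[4][2],r[5].round(1))
```

```text
9.0667 [447.40107204 -70.0727     134.87537391] [1.79960327e+02 1.04977665e-02 1.62697281e+02] 57.90044985843137 [-22.   2.  26. 118.  -1.  60.  77.]
w4 (array([ 443.41201066, -129.98513565]), 200)
top0 (array([ 445.34455221, -130.97740687]), 79)
[187.7 194. ] [ 148  156   85   82 4957] [ 438.4 -130.     3. ]
jar [482.6 115.4] 47.7 z 39.1 1553 [482.3 115.3] [48. 47.] 81.92204284667969 [451.4 174.2]
stin [465.5 -21.9] 36.9 z 39.3 1491 [465.3 -21.7] [36.8 36.2] 9.558066368103027 [313.5 200.2]
sink [467.2 -21.3] 61.9 z 24.5 905 [467.3 -21.2] [60.7 50.1] 26.70486831665039 [303.4 193.8]
unit [ 526.9 -344.1] 97.3 z 44.7 1666 [ 546.5 -337. ] [115.4 108.2] 54.4713134765625 [ 49.5 313.9]
```

View pics/w4.png

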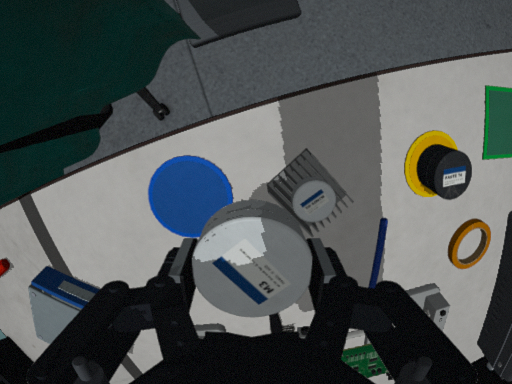

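The wrist view shows the tin held at (252,258), the blue mat at (190,195) with its lower right hidden by the tin, and the heat sink with the small tin at (310,193). The jar is at (440,168) on yellow, and the unit with its blue front is at lower left, at (65,290).

>>> step_arm(hand=[0.05,0.05,0.05,0.05,0.05], linear=[[-0.0073,-0.0292,0],[-0.0074,-0.0292,0],[0,0,0.02],[0,0,0.035],[0,0,0.03]], yaw=[0,0,0,0,0])

```text
t: 9.53
tool_pos: [444.8, -129.6, 48.8]
eef_rot: [179.9, 0.1, 162.8]
wrist_force: [-0.2, 0.9, -1.7]
grip_width: 57.6
grip_force: 27.3
```

>>> step_arm(hand=[0.05,0.05,0.05,0.05,0.05], linear=[[0,0,0.015],[0,0,0.01],[0,0,0.004],[0,0,0.0025],[0,0,0]], yaw=[0,0,0,0,0])

```text
t: 9.95
tool_pos: [444.5, -129.9, 19.1]
eef_rot: [179.9, -0.0, 162.8]
wrist_force: [0.0, -0.3, -0.5]
grip_width: 57.2
grip_force: 27.3
```

>>> step_arm(hand=[0.05,0.074,0.074,0.074,0.074], linear=[[0,0,0],[0,0,0],[0,0,0],[0,0,0],[0,0,0]], yaw=[0,0,0,0,0])

```text
t: 10.37
tool_pos: [444.3, -130.5, 18.4]
eef_rot: [180.0, 0.0, 162.7]
wrist_force: [0.2, 0.1, -0.3]
grip_width: 74.0
grip_force: 0.0
```

>>> step_arm(hand=[0.074,0.074,0.074,0.074,0.074], linear=[[0,0,-0.015],[0,0,-0.03],[0,0,-0.04],[0,0,-0.04],[0,0,-0.03]], yaw=[0,0,0,0,0])

```text
t: 10.78
tool_pos: [444.4, -131.0, 176.2]
eef_rot: [180.0, 0.1, 162.7]
wrist_force: [1.0, 0.2, -0.8]
grip_width: 73.6
grip_force: 0.0
```

>>> step_arm(hand=[0.0,0.0,0.0,0.0,0.0], linear=[[0,-0.02,0],[0,-0.02,0],[0,-0.02,0],[0,0,0],[0,0,0]], yaw=[0,0,0,0,0])

```text
t: 11.2
tool_pos: [425.9, -188.6, 173.2]
eef_rot: [180.0, 0.0, 162.6]
wrist_force: [-0.6, 0.7, 0.4]
grip_width: 12.5
grip_force: 0.0
```

Run:
```python
from h import *
from station import *
o=get_obs();print(o["t"],o["tool_pos"],o["eef_rot"],o["grip_width"],o["joint_pos"].round())
w=read_camera("wrist");np.savez("w5.npz",**w);cv2.imwrite("pics/w5.png",w["image"][:,:,::-1]);
print(rim(w,1,"blue",np.array([444,-131.]),42))
for ce,s,m in blobs(w["image"],"red",60): print("red",ce.round(1),s,onz(w,ce,56,True).round(1))
P=cloud(w,True)
for nm,a in dict(tin=((444,-131),42,20,35),stin=((465,-22),35,35,46),sink=((465,-22),50,14,30),unit=((547,-334),85,40,50),btn=((565,-348),25,50,62)).items():
    r=disc(P,*a);print(nm,r[0].round(1),r[1].round(1),"z",r[2].round(1),r[3],np.round(r[4][0],1),np.round(r[4][1],1),r[4][2],r[5].round(1))
t=dict(np.load("top1.npz"));s=dict(np.load("scene1.npz"))
A=[b[0] for b in blobs(t["image"],"red",60)];A=min(A,key=lambda a:abs(a-[381,177]).sum())
B=[b[0] for b in blobs(s["image"],"red",60)];B=min(B,key=lambda a:abs(a-[372,234]).sum())
print("button tri",tri(ray(t,A),ray(s,B)))
```

```text
11.2 [ 425.88661251 -188.55610523  173.19410017] [1.79984536e+02 9.63356626e-03 1.62585474e+02] 12.523445529917195 [-15.   1.  34. 114.  -1.  65.  92.]
(array([ 443.25613088, -131.05509067]), 201)
red [ 65.1 258.9] [ 50 245  31  27 339] [ 441.8 -414.8   56. ]
tin [ 444.7 -129.9] 59.6 z 27.7 2785 [ 444.8 -129.8] [59.5 59.1] 18.305356979370117 [313.4 179.1]
stin [465.1 -22.3] 36.7 z 39.2 839 [465.3 -22.1] [37.5 35.7] 57.837066650390625 [417.1 172.4]
sink [467.  -21.5] 62.6 z 23.2 878 [466.9 -21.4] [61.4 50.8] 26.758352279663086 [406.3 165. ]
unit [ 534.  -348.4] 88.4 z 44.8 890 [ 539.4 -357.2] [ 73.6 129.2] 81.2606201171875 [136.7 289.5]
btn [ 553.8 -351.2] 1.8 z 51.1 5 [ 553.7 -350.9] [0.5 6.7] 17.353975296020508 [153.4 323.6]
button tri (array([ 567.534876  , -347.74102466,   53.03187409]), [np.float64(1.1248266588252425), np.float64(1.1248266588252123)])
```

View pics/w5.png

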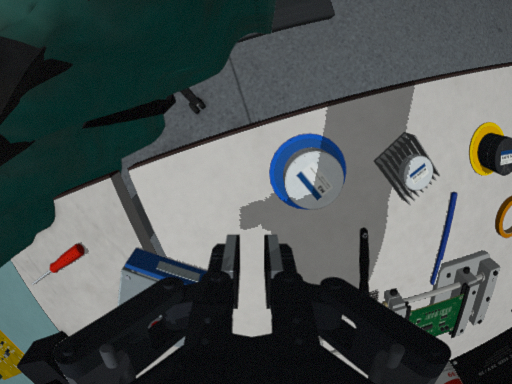

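The wrist view shows the large tin centred on the blue mat at (313,178), the heat sink with the small tin at (408,168), and the unit's blue front at (165,265). The button is hidden behind the left finger. Now I'll press it.

>>> step_arm(hand=[0,0,0,0,0], linear=[[-0.0302,-0.0184,0],[-0.0302,-0.0184,0],[-0.0302,-0.0184,0],[-0.0302,-0.0184,0],[-0.0302,-0.0184,0]], yaw=[0,0,0,0,0])

```text
t: 11.67
tool_pos: [545.0, -320.1, 172.3]
eef_rot: [179.9, -0.0, 162.9]
wrist_force: [1.4, 0.6, 1.0]
grip_width: 0.2
grip_force: 0.0
```

>>> step_arm(hand=[0,0,0,0,0], linear=[[-0.0302,-0.0184,0],[0,0,0.03],[0,0,0.03],[0,0,0.023],[0,0,0]], yaw=[0,0,0,0,0])

```text
t: 12.08
tool_pos: [564.6, -344.1, 84.2]
eef_rot: [179.9, -0.5, 162.8]
wrist_force: [-0.7, 0.3, -0.4]
grip_width: 0.1
grip_force: 0.0
```

>>> step_arm(hand=[0,0,0,0,0], linear=[[0,0,0.005],[0,0,0.005],[0,0,0.003],[0,0,0.002],[0,0,0]], yaw=[0,0,0,0,0])

```text
t: 12.5
tool_pos: [566.7, -347.1, 75.6]
eef_rot: [180.0, 0.1, 162.7]
wrist_force: [0.3, 0.8, 0.5]
grip_width: -0.0
grip_force: 0.0
```

>>> step_arm(hand=[0,0,0,0], linear=[[0,0,0.003],[0,0,0.002],[0,0,0],[0,0,0]], yaw=[0,0,0,0])

```text
t: 12.83
tool_pos: [566.4, -347.1, 70.2]
eef_rot: [180.0, 0.0, 162.7]
wrist_force: [0.7, 0.9, 0.3]
grip_width: -0.1
grip_force: 0.0
```

>>> step_arm(hand=[0,0,0,0,0], linear=[[0,0,0.002],[0,0,0.002],[0,0,0.001],[0,0,0],[0,0,0]], yaw=[0,0,0,0,0])

```text
t: 13.25
tool_pos: [566.5, -347.2, 65.2]
eef_rot: [-180.0, 0.0, 162.7]
wrist_force: [0.1, -0.7, 2.2]
grip_width: 0.0
grip_force: 1.1
```

Run:
```python
from h import *
from station import *
t=read_camera("top");P=cloud(t);np.savez("top2.npz",**t)
m=(P[...,2]>3)&(P[...,0]>400)&(P[...,0]<540)&(P[...,1]<-215)&(P[...,1]>-420);q=P[m]
print(len(q),q.min(0),q.max(0))
```

```text
5940 [ 400.09626822 -386.87647314    3.00057702] [ 539.99306887 -215.00151287  559.65668278]
```

>>> step_arm(hand=[0,0,0,0,0], linear=[[0,0,0.001],[0,0,0.001],[0,0,0.001],[0,0,0],[0,0,0]], yaw=[0,0,0,0,0])

```text
t: 13.72
tool_pos: [566.5, -347.2, 62.2]
eef_rot: [180.0, 0.0, 162.7]
wrist_force: [0.3, -0.1, 4.6]
grip_width: -0.1
grip_force: 2.1
```

>>> step_arm(hand=[0,0,0,0,0], linear=[[0,0,0],[0,0,-0.01],[0,0,-0.03],[0,0,-0.04],[0,0,-0.04]], yaw=[0,0,0,0,0])

```text
t: 14.13
tool_pos: [565.4, -346.6, 183.0]
eef_rot: [180.0, -0.2, 162.7]
wrist_force: [1.3, -0.5, 0.3]
grip_width: -0.0
grip_force: 0.0
```

>>> step_arm(hand=[0.06,0.06,0.06,0.06,0.06], linear=[[0.03,0.02,0],[0.03,0.02,0],[0.03,0.02,0],[0.03,0.02,0],[0,0,0]], yaw=[0,0,0,0,0])

```text
t: 14.55
tool_pos: [471.8, -230.1, 181.3]
eef_rot: [179.8, -0.3, 162.9]
wrist_force: [0.1, -0.1, 0.8]
grip_width: 59.3
grip_force: 0.0
```

>>> step_arm(hand=[0.06,0.06,0.06], linear=[[0,0,0],[0,0,0],[0,0,0]], yaw=[0,0,0])

```text
t: 14.8
tool_pos: [476.1, -235.9, 182.5]
eef_rot: [-180.0, 0.0, 162.7]
wrist_force: [-0.1, -0.6, 0.0]
grip_width: 59.9
grip_force: 0.0
```

Run:
```python
from h import *
from station import *
o=get_obs();print(o["t"],o["tool_pos"],o["eef_rot"])
w=read_camera("wrist");np.savez("w6.npz",**w);cv2.imwrite("pics/w6.png",w["image"][:,:,::-1])
P=cloud(w,True)
for z0,z1 in((4,11),(18,32),(40,50)):
    r=disc(P,(490,-295),75 if z0<40 else 150,z0,z1);print(z0,r[0].round(1),"z",r[2].round(1),r[3],r[4],r[5].round())
```

```text
14.8 [ 476.0619161  -235.94455612  182.46464375] [-1.79965208e+02  3.18583090e-02  1.62661614e+02]
4 [ 484.8 -286.5] z 6.0 6357 ((483.1407165527344, -284.1329345703125), (122.0409927368164, 100.44737243652344), 51.23768615722656) [210. 192.]
18 [ 481.9 -285.3] z 23.8 1402 ((480.5576477050781, -284.243896484375), (121.93638610839844, 95.27837371826172), 54.09096145629883) [204. 198.]
40 [ 491.7 -323.7] z 44.9 6196 ((485.879150390625, -337.0802307128906), (205.35107421875, 204.68118286132812), 53.3297004699707) [191. 255.]
```

View pics/w6.png

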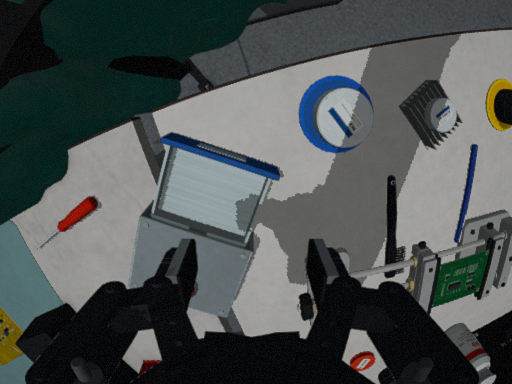

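The wrist view shows the drawer sprung open, with its inner floor between the corners (172,150), (272,180), (247,240) and (155,212). The large tin is on blue at (336,115), and the heat sink with the small tin is at (432,112).

>>> step_arm(hand=[0.065,0.065,0.065,0.065,0.065], linear=[[0,0,0],[0,0,0],[0,0,0],[0.0222,0.0277,0],[0.0222,0.0277,0]], yaw=[6.2,6.2,6.3,0,0])

```text
t: 15.27
tool_pos: [472.1, -166.1, 181.9]
eef_rot: [-179.9, 0.0, 143.6]
wrist_force: [-0.6, 1.2, -0.5]
grip_width: 65.3
grip_force: 0.0
```

>>> step_arm(hand=[0.065,0.065,0.065,0.065,0.065], linear=[[0.0222,0.0277,0],[0.0222,0.0277,0],[0.0222,0.0277,0],[0.0222,0.0277,0],[0,0,0.02]], yaw=[0,0,0,0,0])

```text
t: 15.68
tool_pos: [467.8, -15.9, 164.5]
eef_rot: [179.7, 0.1, 144.4]
wrist_force: [1.3, -0.5, 0.3]
grip_width: 64.7
grip_force: 0.0
```

>>> step_arm(hand=[0.065,0.065,0.065,0.065,0.065], linear=[[0,0,0.03],[0,0,0.03],[0,0,0.02],[0,0,0],[0,0,0]], yaw=[0,0,0,0,0])

```text
t: 16.1
tool_pos: [465.4, -23.2, 81.8]
eef_rot: [-179.9, -0.1, 143.9]
wrist_force: [0.3, 0.2, 0.5]
grip_width: 64.7
grip_force: 0.0
```

Run:
```python
from h import *
from station import *
o=get_obs();print(o["t"],o["tool_pos"],o["eef_rot"],o["joint_pos"].round())
w=read_camera("wrist");np.savez("w7.npz",**w)
P=cloud(w,True)
for nm,a in dict(stin=((465,-22),35,35,46),sink=((465,-22),50,14,30)).items():
    r=disc(P,*a);print(nm,r[0].round(1),r[1].round(1),"z",r[2].round(1),r[3],r[4],r[5].round(1))
w6=dict(np.load("w6.npz"))
X=np.array([onz(w6,p,7,True)[:2] for p in((172,150),(272,180),(247,240),(155,212))]);print(X.round(1),X.mean(0),[np.hypot(*(X[i]-X[i-1])).round(1) for i in range(4)],np.degrees(np.arctan2(*(X[0]-X[1])[::-1])))
```

```text
16.1 [465.41816083 -23.18685284  81.77414788] [-1.79858175e+02 -5.16291457e-02  1.43932562e+02] [-31.   9.  30. 119.  -6.  54.  56.]
stin [465.5 -21.6] 36.9 z 39.2 2433 ((465.3312683105469, -21.612918853759766), (36.767425537109375, 36.824039459228516), 53.41340637207031) [253.6 224.1]
sink [467.3 -21.2] 62.3 z 22.0 2856 ((467.32965087890625, -21.195552825927734), (60.70818328857422, 50.71293640136719), 27.0419921875) [254.5 209.8]
[[ 427.5 -309.1]
 [ 491.1 -217.7]
 [ 552.1 -265. ]
 [ 488.  -355.8]] [ 489.68239849 -286.89215009] [np.float64(76.3), np.float64(111.4), np.float64(77.2), np.float64(111.1)] -124.81692082579036
```

>>> step_arm(hand=[0.065,0.065,0.065,0.065,0.065], linear=[[0,0,0.02],[0,0,0.012],[0,0,0.006],[0,0,0.003],[0,0,0]], yaw=[0,0,0,0,0])

```text
t: 16.57
tool_pos: [466.1, -22.4, 41.7]
eef_rot: [180.0, 0.0, 144.0]
wrist_force: [-0.2, -0.7, -0.0]
grip_width: 65.1
grip_force: 0.0
```

>>> step_arm(hand=[0.03,0.03,0.03,0.03,0.03], linear=[[0,0,0],[0,0,0],[0,0,0],[0,0,0],[0,0,0]], yaw=[0,0,0,0,0])

```text
t: 16.98
tool_pos: [466.2, -22.2, 42.1]
eef_rot: [179.9, 0.0, 144.0]
wrist_force: [-1.5, 0.8, 7.3]
grip_width: 34.3
grip_force: 24.3
```

>>> step_arm(hand=[0.03,0.03,0.03,0.03,0.03], linear=[[0,0,0],[0,0,-0.005],[0,0,-0.02],[0,0,-0.03],[0,0,-0.03]], yaw=[0,0,0,0,0])

```text
t: 17.4
tool_pos: [464.8, -22.7, 127.2]
eef_rot: [-179.9, -0.0, 144.0]
wrist_force: [1.3, 0.8, 0.7]
grip_width: 34.1
grip_force: 25.2
```

>>> step_arm(hand=[0.03,0.03,0.03], linear=[[0,0,0],[0,0,0],[0,0,0]], yaw=[0,0,0])

```text
t: 17.65
tool_pos: [465.2, -22.2, 125.9]
eef_rot: [180.0, -0.0, 144.0]
wrist_force: [0.3, -1.9, -1.1]
grip_width: 34.4
grip_force: 25.2
```

Run:
```python
from h import *
from station import *
o=get_obs();print(o["t"],o["tool_pos"],o["grip_width"],o["grip_force"])
w=read_camera("wrist");np.savez("w8.npz",**w);cv2.imwrite("pics/w8.png",w["image"][:,:,::-1])
P=cloud(w,True)
r=disc(P,(465,-22),50,14,30);print(r)
```

```text
17.65 [465.24434153 -22.19298015 125.94733897] 34.389008823346856 25.165995933421073
(array([465.90502172, -20.70274101]), np.float64(60.82275385675963), np.float32(21.834078), 2866, ((467.2471618652344, -21.28604507446289), (60.46785354614258, 50.6241455078125), 26.721975326538086), array([251.85868807, 193.06489881]))
```

View pics/w8.png

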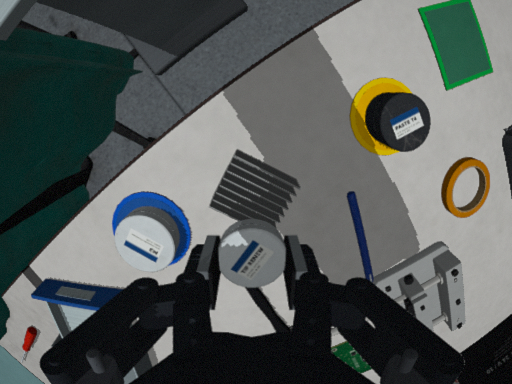

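The wrist view shows the small tin held level at (250,255). The heat sink is bare at (255,190), its fins running from upper left to lower right, and the drawer front is at (90,295).

>>> step_arm(hand=[0.03,0.03,0.03,0.03,0.03], linear=[[-0.0215,-0.0253,0],[-0.0215,-0.0253,0],[-0.0215,-0.0253,0],[-0.0215,-0.0253,0],[-0.0215,-0.0253,0]], yaw=[0,0,0,0,0])

```text
t: 18.12
tool_pos: [477.3, -189.2, 125.0]
eef_rot: [-179.9, -0.1, 144.0]
wrist_force: [1.3, 0.3, -0.6]
grip_width: 34.4
grip_force: 25.2
```

>>> step_arm(hand=[0.03,0.03,0.03,0.03,0.03], linear=[[-0.0215,-0.0253,0],[-0.0215,-0.0253,0],[-0.0215,-0.0253,0],[0,0,0.01],[0,0,0.02]], yaw=[0,0,0,0,0])

```text
t: 18.53
tool_pos: [485.4, -290.3, 96.2]
eef_rot: [-179.9, 0.1, 143.8]
wrist_force: [0.3, -0.5, -0.2]
grip_width: 34.3
grip_force: 25.2
```

>>> step_arm(hand=[0.03,0.03,0.03,0.03,0.03], linear=[[0,0,0.02],[0,0,0.02],[0,0,0.015],[0,0,0],[0,0,0]], yaw=[0,0,0,0,0])

```text
t: 18.95
tool_pos: [484.6, -286.9, 39.9]
eef_rot: [-179.9, -0.2, 144.0]
wrist_force: [-0.5, -0.4, -1.0]
grip_width: 34.3
grip_force: 25.2
```

>>> step_arm(hand=[0.03,0.03,0.03,0.03,0.03], linear=[[0,0,0.008],[0,0,0.005],[0,0,0.003],[0,0,0.002],[0,0,0]], yaw=[0,0,0,0,0])

```text
t: 19.37
tool_pos: [486.1, -287.4, 23.4]
eef_rot: [180.0, 0.0, 144.0]
wrist_force: [0.1, 0.8, -0.5]
grip_width: 34.6
grip_force: 25.2
```

>>> step_arm(hand=[0.05,0.05,0.05,0.05,0.05], linear=[[0,0,0],[0,0,0],[0,0,0],[0,0,-0.01],[0,0,-0.03]], yaw=[0,0,0,0,0])

```text
t: 19.78
tool_pos: [483.6, -285.8, 60.8]
eef_rot: [-179.9, -0.3, 144.0]
wrist_force: [0.6, 0.3, 0.6]
grip_width: 50.1
grip_force: 0.0
```

>>> step_arm(hand=[0.05,0.05,0.05,0.05,0.05], linear=[[0,0,-0.04],[0,0,-0.04],[0,0,-0.04],[0,0,0],[0,0,0]], yaw=[0,0,0,0,0])

```text
t: 20.2
tool_pos: [486.8, -287.9, 186.2]
eef_rot: [179.9, 0.3, 144.0]
wrist_force: [-0.4, 0.6, -0.6]
grip_width: 49.9
grip_force: 0.0
```

Run:
```python
from h import *
from station import *
o=get_obs();print(o["t"],o["tool_pos"],o["eef_rot"],o["joint_pos"].round(),o["grip_width"])
w=read_camera("wrist");np.savez("w9.npz",**w);cv2.imwrite("pics/w9.png",w["image"][:,:,::-1])
P=cloud(w,True)
r=disc(P,(486,-287),24,15,27);print("stin",r)
r=disc(P,(467,-21),50,14,30);print("sink",r)
for f,i in(("w1",1),("w3",1),("w2",1),("top0",0),("scene0",0)):
    c=dict(np.load(f+".npz"))
    for ce,s,m in blobs(c["image"],"green",200):
        if np.hypot(*(onz(c,ce,3,i)[:2]-(461,233)))<15:
            k=cv2.findContours(m.astype(np.uint8),0,1)[0][0][:,0]
            X=np.array([onz(c,q,3,i)[:2] for q in k],np.float32);print(f,cv2.minAreaRect(X))
```

```text
20.2 [ 486.80718039 -287.88593384  186.19200574] [179.87640945   0.26943836 143.99768584] [ -9.  16.  42. 100. -12.  68.  90.] 49.903187884183794
stin (array([ 485.14695849, -286.69374836]), np.float64(36.579860855609), np.float32(20.138313), 993, ((485.3224182128906, -286.35845947265625), (36.0233039855957, 36.511837005615234), 54.13096237182617), array([251.10473313, 171.0735146 ]))
sink (array([467.49487451, -21.69006056]), np.float64(62.47980237592919), np.float32(21.491087), 1950, ((467.3153381347656, -21.319499969482422), (61.67549514770508, 51.77471923828125), 27.420452117919922), array([435.38923077,  27.36307692]))
w1 ((461.802490234375, 234.03192138671875), (73.50297546386719, 83.3210678100586), 78.55035400390625)
w3 ((461.7473449707031, 232.82684326171875), (73.24266815185547, 83.1824951171875), 78.62577819824219)
w2 ((461.6126708984375, 232.67152404785156), (73.22465515136719, 83.123779296875), 78.52667236328125)
top0 ((461.2948913574219, 232.13650512695312), (70.47913360595703, 80.35987091064453), 78.66156005859375)
scene0 ((462.0035705566406, 230.58152770996094), (68.50981903076172, 80.14574432373047), 78.59358215332031)
```

View pics/w9.png

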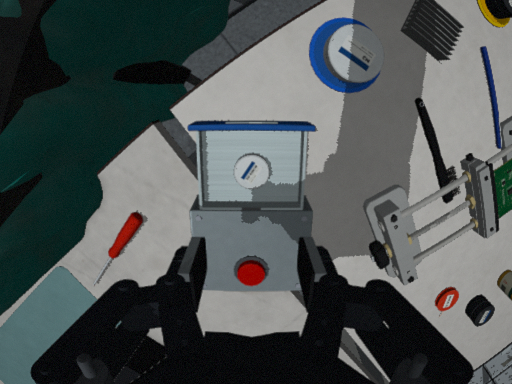

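The wrist view shows the small tin flat in the open drawer at (251,171), the red button at (250,271), and the heat sink bare at (433,27). I'll go to the heat sink and then turn to its angle.

>>> step_arm(hand=[0.08,0.08,0.08,0.08,0.08], linear=[[0.0214,0.0255,0],[0.0214,0.0255,0],[0.0214,0.0255,0],[0.0214,0.0255,0],[0.0214,0.0255,0]], yaw=[0,0,0,0,0])

```text
t: 20.67
tool_pos: [472.8, -119.5, 182.0]
eef_rot: [-179.9, -0.1, 144.0]
wrist_force: [1.0, 0.5, 0.0]
grip_width: 79.9
grip_force: 0.0
```

>>> step_arm(hand=[0.08,0.08,0.08,0.08,0.08], linear=[[0.0214,0.0255,0],[0.0214,0.0255,0],[0.0214,0.0255,0],[0,0,0.02],[0,0,0.02]], yaw=[0,0,0,-6.8,-7])

```text
t: 21.08
tool_pos: [466.8, -19.1, 142.3]
eef_rot: [180.0, -0.0, 158.3]
wrist_force: [0.4, -0.8, -1.7]
grip_width: 80.1
grip_force: 0.0
```

>>> step_arm(hand=[0.08,0.08,0.08,0.08,0.08], linear=[[0,0,0.02],[0,0,0.02],[0,0,0.01],[0,0,0],[0,0,0]], yaw=[-7,-7,-7,-7,-7])

```text
t: 21.5
tool_pos: [465.3, -21.7, 91.1]
eef_rot: [-180.0, -0.3, -166.8]
wrist_force: [0.1, 0.4, 0.7]
grip_width: 80.2
grip_force: 0.0
```

>>> step_arm(hand=[0.08,0.08,0.08,0.08,0.08], linear=[[0,0,0],[0,0,0],[0,0,0],[0,0,0],[0,0,0]], yaw=[-7,-7,0,0,0])

```text
t: 21.92
tool_pos: [466.6, -21.6, 92.6]
eef_rot: [180.0, -0.1, -153.4]
wrist_force: [-0.3, 0.4, -0.8]
grip_width: 79.8
grip_force: 0.0
```

Run:
```python
from h import *
from station import *
o=get_obs();print(o["t"],o["tool_pos"],o["eef_rot"],o["joint_pos"].round(),o["grip_width"])
w=read_camera("wrist");np.savez("w10.npz",**w)
P=cloud(w,True)
print("sink",disc(P,(467,-21),50,14,30),disc(P,(467,-21),50,20,30)[4])
```

```text
21.9167 [466.56803785 -21.57426087  92.59164858] [ 1.79978375e+02 -6.56252482e-02 -1.53438026e+02] [-28.   8.  27. 118.  -4.  55. 118.] 79.82539485605994
sink (array([466.94731258, -21.49945251]), np.float64(61.93461757748508), np.float32(24.630915), 1897, ((467.1034240722656, -21.506332397460938), (60.48984146118164, 50.26652526855469), 26.620742797851562), array([250.43858724, 207.71375857])) ((467.1276550292969, -21.49419403076172), (60.43564987182617, 50.26652526855469), 26.620742797851562)
```

>>> step_arm(hand=[0.08,0.08,0.08,0.08,0.08], linear=[[0,0,0.025],[0,0,0.025],[0,0,0.015],[0,0,0.008],[0,0,0.004]], yaw=[0,0,0,0,0])

```text
t: 22.38
tool_pos: [466.4, -21.6, 15.1]
eef_rot: [180.0, -0.1, -153.3]
wrist_force: [0.5, 0.5, 0.1]
grip_width: 80.2
grip_force: 0.0
```

>>> step_arm(hand=[0.08,0.04,0.04,0.04,0.04], linear=[[0,0,0],[0,0,0],[0,0,0],[0,0,0],[0,0,0]], yaw=[0,0,0,0,0], grip_force=30)

```text
t: 22.8
tool_pos: [467.9, -21.4, 17.1]
eef_rot: [-180.0, 0.1, -153.2]
wrist_force: [-1.4, 0.7, 6.4]
grip_width: 49.6
grip_force: 31.6
```

>>> step_arm(hand=[0.04,0.04,0.04,0.04,0.04], linear=[[0,0,0],[0,0,0],[0,0,-0.01],[0,0,-0.03],[0,0,-0.04]], yaw=[0,0,0,0,0])

```text
t: 23.22
tool_pos: [465.1, -21.9, 95.7]
eef_rot: [180.0, -0.3, -153.2]
wrist_force: [1.3, 0.8, -0.5]
grip_width: 49.6
grip_force: 31.6
```

>>> step_arm(hand=[0.04,0.04,0.04,0.04,0.04], linear=[[0,0,-0.03],[0,0,0],[0,0,0],[0,0,0],[0,0,0]], yaw=[0,0,0,0,0])

```text
t: 23.63
tool_pos: [466.2, -21.5, 125.3]
eef_rot: [180.0, -0.1, -153.2]
wrist_force: [0.6, 0.1, -1.1]
grip_width: 49.7
grip_force: 31.7
```

>>> step_arm(hand=[0.04,0.04,0.04,0.04,0.04], linear=[[-0.0137,0.0287,0],[-0.0137,0.0287,0],[-0.0137,0.0287,0],[-0.0137,0.0287,0],[-0.0137,0.0287,0]], yaw=[0,0,0,0,0])

```text
t: 24.05
tool_pos: [462.5, 138.6, 125.0]
eef_rot: [-180.0, -0.1, -153.2]
wrist_force: [1.6, 0.3, -0.8]
grip_width: 49.8
grip_force: 31.7
```

>>> step_arm(hand=[0.04,0.04,0.04,0.04,0.04], linear=[[-0.0137,0.0287,0],[-0.0137,0.0287,0],[-0.0137,0.0287,0],[0,0,0],[0,0,0]], yaw=[0,0,0,6.4,6.4])

```text
t: 24.47
tool_pos: [460.1, 234.6, 124.5]
eef_rot: [-179.9, -0.2, -166.1]
wrist_force: [-0.3, -1.1, -2.1]
grip_width: 49.8
grip_force: 31.7
```

>>> step_arm(hand=[0.04,0.04,0.04,0.04,0.04], linear=[[0,0,0],[0,0,0],[0,0,0],[0,0,0],[0,0,0.02]], yaw=[6.4,6.4,6.4,6.2,0])

```text
t: 24.88
tool_pos: [462.6, 233.5, 107.6]
eef_rot: [179.9, 0.1, 168.2]
wrist_force: [1.6, 0.8, 0.1]
grip_width: 49.4
grip_force: 31.7
```

>>> step_arm(hand=[0.04,0.04,0.04,0.04,0.04], linear=[[0,0,0.03],[0,0,0.02],[0,0,0],[0,0,0],[0,0,0]], yaw=[0,0,0,0,0])

```text
t: 25.3
tool_pos: [461.7, 232.9, 56.7]
eef_rot: [-180.0, 0.0, 168.6]
wrist_force: [0.2, -0.4, -1.1]
grip_width: 49.5
grip_force: 31.6
```

Run:
```python
from h import *
from station import *
o=get_obs();print(o["t"],o["tool_pos"],o["eef_rot"],o["grip_width"])
w=read_camera("wrist");np.savez("w11.npz",**w);cv2.imwrite("pics/w11.png",w["image"][:,:,::-1])
```

```text
25.3 [461.70873063 232.86954326  56.71894306] [-1.79997008e+02  1.16269243e-02  1.68593746e+02] 49.4798947665266
```

View pics/w11.png

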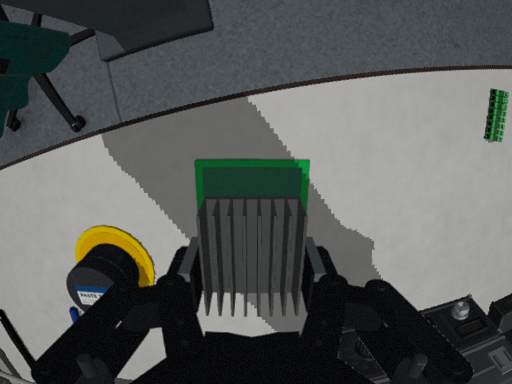

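The wrist view shows the heat sink square over the green mat and level, at (252,255). The mat's far edge runs from (196,160) to (309,160). The jar stands on yellow at (95,278).

>>> step_arm(hand=[0.04,0.04,0.04,0.04,0.04], linear=[[0,0,0.015],[0,0,0.012],[0,0,0.006],[0,0,0.0035],[0,0,0]], yaw=[0,0,0,0,0])

```text
t: 25.77
tool_pos: [461.5, 232.8, 20.0]
eef_rot: [-180.0, -0.0, 168.6]
wrist_force: [0.0, -0.4, -1.0]
grip_width: 49.3
grip_force: 32.1
```

>>> step_arm(hand=[0.04,0.07,0.07,0.07,0.07], linear=[[0,0,0],[0,0,0],[0,0,0],[0,0,0],[0,0,-0.01]], yaw=[0,0,0,0,0])

```text
t: 26.18
tool_pos: [460.4, 232.3, 28.6]
eef_rot: [-179.9, -0.1, 168.6]
wrist_force: [-0.5, -0.2, -0.3]
grip_width: 70.1
grip_force: 0.0
```

>>> step_arm(hand=[0.07,0.07,0.07,0.07,0.07], linear=[[0,0,-0.03],[0,0,-0.04],[0,0,-0.04],[0,0,-0.04],[0,0,-0.02]], yaw=[0,0,0,0,0])

```text
t: 26.6
tool_pos: [462.7, 233.2, 205.5]
eef_rot: [179.7, 0.2, 168.6]
wrist_force: [0.6, 0.5, 1.0]
grip_width: 70.0
grip_force: 0.0
```

>>> step_arm(hand=[0.07,0.07,0.07,0.07,0.07], linear=[[0,0,0],[0,0,0],[0,0,0],[0,0,0],[0,0,0]], yaw=[0,0,0,0,0])

```text
t: 27.02
tool_pos: [460.8, 232.5, 198.5]
eef_rot: [-179.9, -0.1, 168.6]
wrist_force: [0.1, -0.2, 0.2]
grip_width: 69.8
grip_force: 0.0
```

Run:
```python
from h import *
from station import *
o=get_obs();print(o["t"],o["tool_pos"],o["eef_rot"],o["grip_width"])
w=read_camera("wrist");np.savez("w12.npz",**w);cv2.imwrite("pics/w12.png",w["image"][:,:,::-1])
P=cloud(w,True)
print("sink",disc(P,(462,233),42,20,34))
print("jar",disc(P,(483,116),36,34,46)[:4],rim(w,1,"yellow",np.array([482,116.]),36))
ce,s,m=max(((a,b,c) for a,b,c in blobs(w["image"],"green",200) if np.hypot(*(onz(w,a,3,1)[:2]-(461,233)))<40),key=lambda b:b[1][4])
k=np.argwhere(m)[:,::-1];X=np.array([onz(w,q,3,1)[:2] for q in k],np.float32);print("green",cv2.minAreaRect(X))
for n in("top","scene"):
    c=read_camera(n);P=cloud(c);cv2.imwrite(f"pics/{n}9.png",c["image"][:,:,::-1])
    for nm,a in dict(jar=((482,116),36,34,46),tin=((444,-131),42,20,35),stin=((486,-287),24,15,27),sink=((462,233),42,20,34)).items():
        try: r=disc(P,*a);print(n,nm,r[0].round(1),r[1].round(1),r[2].round(1),np.round(r[4][2],1))
        except Exception as e: print(n,nm,"hidden")
```

```text
27.0167 [460.79745191 232.48334656 198.47539104] [-1.79902803e+02 -8.17696319e-02  1.68603719e+02] 69.83167874026704
sink (array([460.87405597, 233.30908835]), np.float64(61.69519442364372), np.float32(27.749065), 785, ((461.00274658203125, 233.1611785888672), (50.19383239746094, 60.233524322509766), 78.3279800415039), array([252.43312102, 171.76433121]))
jar (array([483.1903019 , 116.26372009]), np.float64(47.48447379801652), np.float32(38.922302), 1304) (array([482.322956  , 115.46632514]), 119)
green ((461.54193115234375, 233.26434326171875), (73.3780288696289, 81.84552001953125), 78.67375183105469)
top jar [481.8 115.8] 46.2 39.6 46.9
top tin [ 443.6 -129.9] 58.4 28.0 1.0
top stin [ 484.2 -286.9] 35.3 20.9 1.3
top sink [458.8 232.5] 60.9 26.8 79.5
scene jar [482.9 113. ] 47.0 40.2 20.4
scene tin [ 461.  -123.6] 32.9 29.3 29.7
scene stin hidden
scene sink [461.8 230.8] 63.2 27.3 76.9h.py:35: RuntimeWarning: Mean of empty slice.
  px=np.argwhere(m).mean(0)[::-1]
  ret = um.true_divide(
```

View pics/w12.png

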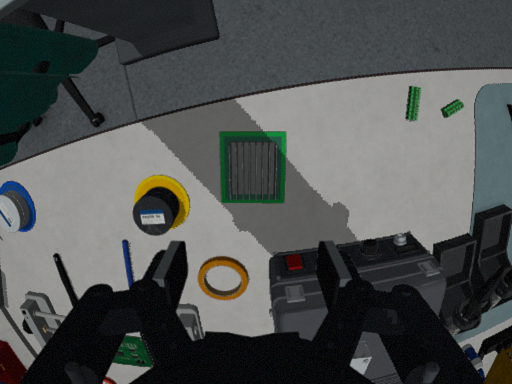

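View pics/top9.png

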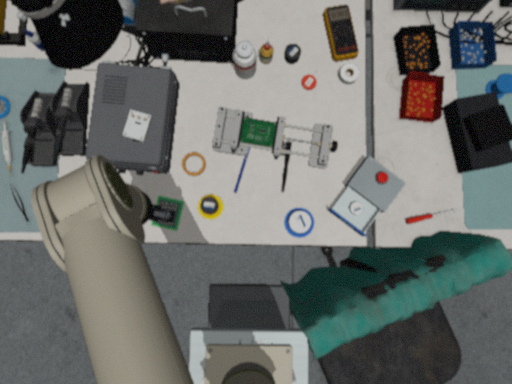

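The wrist view shows the heat sink square in the middle of the green mat at (252,168). The top view shows the jar on yellow at (210,206), the tin on blue at (299,222), and the small tin in the open drawer at (354,209). The gripper is clear of everything, so I'm handing in.

```bash
python3 -c "
from station import *
print(hand_in())"
```

```text
the job is handed in; nothing more can be done
None
```

The job is handed in at about 27 s of robot time: the jar, large tin and heat sink measured within about 2 mm of their mat centres, the heat sink is square with its mat, and the small tin lies flat in the open drawer.

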